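Shut and bolt the shielded sample store

TASK

The jars are back in the shielded store: push its open lid fully shut, then hold the red spring catch down with one fingertip while the other fingertip slides the bolt all the way home into the keep on the lid. Let the catch spring back up so that it locks the bolt, and come away. Push with the fingers only: do not grip or force the lock, and leave the things standing round the store alone.

Things in the scene. Friction and masses are not known exactly. Their poses are not given: they have to be found in the camera images.
- store: Fixed grey chest, 150 (x) x 270 (y) x 115 mm high. Origin: centre of underside, on the bench; x to its rear (away from robot), y to its left, z up. Left 150 mm of its top: fixed deck with the lock; right 120 mm: well with two amber jars under the white lid. Grip loops stand out 27 mm from both ends at half height.
- lid (a joint): White lid's angle, rad: 0 fully shut, flush with the deck; starts at 0.7 to 1.15, stop at 1.4. Hinges along store x on the right-hand top edge; the free edge swings up and to the right. A stiff hinge (0.22 N m, lid about 0.22 kg) keeps it where it is left: push it all the way down, up to 5 N near the free edge.
- lid_hinge (a point): Middle of the hinge line on the store's right top edge, 115 mm up. Axes turn with the lid: x along the hinge to the store's rear, y from the hinge to the free edge, z out of the lid's upper face. Lid plate 150 (x) x 120 (y) x 8 mm, upper face at z = 0. Open, its upper face looks up and to the right.
- lid_edge (a point): Middle of the lid's free edge, upper face, 120 mm from the hinge; axes as lid_hinge. The steel keep stands on the lid by this edge, centred 4 mm to the rear: 44 mm wide (x), 24 mm along y, 26 mm high. Push the lid elsewhere, e.g. 40 mm in front of the middle (x = -40 mm).
- bolt (a joint): Dark steel bolt's travel, m: 0 drawn back; 0.0325 fully home at its end stop, its tip 29 mm over the lid through the keep. Slides to store -y (to the lid), about 2 N friction; cannot enter unless the lid is fully shut. The catch's tooth sits in a notch at each end of the travel and blocks it (1.5 mm play).
- thumb (a point): Centre of the bolt's black upright thumb piece (18 store x, 8 store y, 26 mm high, top 160 mm above the bench), on the bolt line, 147 mm up. Axes as the store's. Push its store +y face, 4 mm from here, along store -y. Behind that face a fingertip has 37 mm of room over the bar if kept 136 mm or more above the bench; then comes the catch's tooth arm.
- catch (a joint): Spring catch's angle, rad: 0 up, tooth in the notch, bolt locked; above 0.24 tooth clear, bolt free; 0.40 lower stop. A rocker on a pin along store y, 26 mm in front of the bolt line: pad goes down, tooth lifts. Force on the pad's middle line: 2.5 N at 0, 5 N at 0.24, 7 N at 0.40. Springs back up by itself when over a notch.
- pad_top (a point): Red ribbed pad of the catch, 24 (store x) x 77 (store y) x 8 mm; its middle line is 56 mm in front of the bolt line, parallel to it. This point: middle of the top face, 149 mm above the bench when up, 142 when the bolt is just free, 137 at the stop. A fingertip can slide along its length while pressing; it reaches 38 mm each way from it.
- tube_rack: Green rack with blue-capped tubes, 80 x 154 x 119 mm, loose, to the left of the store. Origin: centre of its underside. Leave alone.
- dropper: Small brown dropper bottle with black bulb, diameter 34, height 102 mm, loose, just left of the store. Origin: centre of its underside. Leave alone.
- timer: White bench timer, 62 x 65 x 18 mm, lying to the right of the store. Origin: centre of its underside. Leave alone.
- media_bottle: Clear glass bottle with orange cap, diameter 66, height 139 mm, standing to the right of the store. Origin: centre of its underside. Leave alone.

How it is judged:
On the way, in this order (a step that is already met when the one before it is completed fails the run):
1. the lid is pushed fully shut, the bolt still drawn back (value of joint lid below 0.03 rad and value of joint bolt below 0.005 m), for 0.1 s.
2. the fingers hold the catch down while the bolt is slid at least 10 mm towards the lid (value of joint bolt above 0.01 m and value of joint catch above 0.2 rad and contact force between the fingers and catch above 0.5 N), for 0.1 s.
At the end, for the whole second after the job is handed in: Lid shut (under 0.03 rad), bolt home (over 30 of its 32.5 mm), catch sprung back up with its tooth in the notch (under 0.05 rad) (value of joint lid below 0.03 rad and value of joint bolt above 0.03 m and value of joint catch below 0.05 rad); the robot touches nothing.
It fails at once if the bolt is forced (over 60 N), or its thumb piece is pinched between the fingers (contact force between the fingers and bolt above 60 N or (horizontal distance between the grasp point and thumb below 0.007 m and contact force between the fingers and bolt above 10 N)).
It fails at once if the catch is gripped or forced (over 60 N) (contact force between the fingers and catch above 60 N).
It fails at once if the lid is lifted farther open (over 1.3 rad) (value of joint lid above 1.3 rad).
It fails at once if the tube rack, dropper bottle, timer or media bottle is lifted, carried or shoved more than 20 mm (distance of any of tube_rack, dropper, timer, media_bottle from where it was at the start of the episode above 0.02 m).
It also fails if it takes over 53 s, if anything falls off the work surface, if the arm or the gripper's body presses on something with over 40 N, if the wrist force passes 120 N, or if a joint passes its speed limit or range.

ROBOT

A 6-joint arm with a two-finger parallel gripper is mounted at the origin on a cart in front of the work surface, level with it; the furniture and walls round the work are solid. World frame = base frame: x ahead of the robot, y to its left, z up, the work surface at z = 0. Lengths are in m, angles in rad, forces in N, time in s.
With the tool pointing down it reaches from about 0.35 to 0.725 m from the base axis. Payload 6 kg.
Tool frame: the origin (TCP) lies on the centre line of the jaws, within the pads' length; the fingertips stand 14 mm ahead of it and the grasp point (between the pads) lies 5 mm behind it; x points along the fingers, z is the direction in which the jaws open and shut, and the axes are right-handed (so a half turn about x gives the same grasp; the last joint's range is limited). The gripper opens to 85 mm and grips with 20 to 120 N. Pads are 22 mm wide; open, the fingers measure 114 mm over their backs; the gripper's body (76 mm by 85 mm) begins 54 mm behind the grasp point. The pads swing forward as they close: fully open they stand 13 mm farther back than shut.
Start: joints at [1.502, 0.04, 0.085, 0, -1.615, -0.334], TCP at [0.235, 0.552, 0.245] pointing down, gripper open.
Joint ranges: [-2.56, 2.56], [-1.29, 2.01], [-1.08, 1.49], [-3.29, 1.98], [-2.81, -0.18], [-2.99, 2.99]. Speed limits (rad/s): [2.57, 2.57, 3.01, 3.14, 3.14, 3.14].

INTERFACE

Orientations are given as a 3x3 rotation matrix whose columns are the frame's x, y, z axes.
In Python, from station import manip, eyes, job gives the robot as it stands. The module is installed in compiled form; this text tells all that it offers.
- The arm moves only by the shell command python3 -m creep 'ROWS'. ROWS is a JSON object of lists of equal length, an entry for each row: "xyz": the shift along the tool's x, y, z in m, a list of three; "angular": the turn, a rotation vector about the tool's x, y, z in degrees, a list of three; "fingers": the opening, from -1 (shut) to 1 (fully open). In form: {"xyz": [[dx, dy, dz], ...], "angular": [[ax, ay, az], ...], "fingers": [fingers, ...]}. A call has exactly 10 rows; each row shifts and turns the commanded pose from where the row before left it, along the tool's axes as they then stand; what a row does not reach is not made up. A row lasts 1/10 s, in which the tool goes at most 50 mm and 8.59 degrees, less where a joint would pass 70% of its speed; a pose out of reach is approached as far as the arm can. A call with a gripper value outside its range is refused whole. The fingers move at their own pace and stop on an object; the grip force is fixed at half the most. Time passes only in rows, so rows that do not move let the fingers close, or fill a call up. It gives the time, the measured TCP pose, the force and the opening at its end, in the units of the state.
- manip.read_state(): the state, without advancing time (a new reading comes with each control period).
- eyes.grab_frame(name): name is "scene" or "top"; returns the picture (480x640x3 uint8, blue, green, red); there is no depth.
- eyes.camera_model(name): a dict with "fx", "fy", "cx", "cy" (pixels), "k1" (the pictures are not rectified: a ray, as slopes to the right and down, at radius r is drawn at 1 + k1 r^2 times it, then the intrinsics apply), "rvec" (rotation vector, rad) and "tvec" (3), from world to camera coordinates, as OpenCV has them. Camera axes: x right, y down, z forward; pixel columns grow to the right and rows downward; lengths in m; the calibration is good to about 2 mm. A picture is of the moment at which its call begins. camera_model takes no time and is no camera call.
- job.sign_off(): hands the job in, once; it reports no verdict.
The state is a dict: "time": time; "joints": joint angles; "qd": joint speeds; "joint_efforts": joint torques, N m; "tcp_pos": TCP position; "orientation": TCP orientation; "force": force on the tool from outside, world axes, zero at the start; "wrist_torque": the same for the moment, N m; "grip_width": finger opening in m.
Only numpy, scipy, OpenCV 4.12 (cv2) and the standard library are available. Lean on these libraries where they do the work, as an engineer would, in place of code of your own. Each camera call takes 0.05 s, during which the arm holds its last target.

## Working session

There is one attempt and no reset: what is moved stays moved. The work goes in short steps, Python scripts to look and compute and a shell command to move; the robot and the scene stay as the last step left them, time stands still between calls to the robot, and variables do not carry over. Pictures are saved under pics/ and viewed, and the job is handed in when it is done.

```bash
mkdir -p pics; ls; python3 - <<'E'
from station import manip, eyes, job
import cv2, numpy as np
s=manip.read_state()
for k in s: print(k, np.round(s[k],4).tolist())
for n in("scene","top"):
    cv2.imwrite(f"pics/{n}0.png",eyes.grab_frame(n)); print(n,eyes.camera_model(n))
E
```

```text
pics
time 0.0
joints [1.5017, 0.0408, 0.0838, -0.0005, -1.6155, -0.3337]
qd [-0.0001, -0.0006, 0.0005, -0.0007, 0.0005, -0.0003]
joint_efforts [0.0003, -36.8197, 34.7428, 6.9327, -0.0052, -0.0]
tcp_pos [0.235, 0.5517, 0.2443]
orientation [[-0.0006, 0.92, -0.392], [-0.0017, -0.392, -0.92], [-1.0, 0.0001, 0.0018]]
force [0.1899, 0.579, -0.4534]
wrist_torque [0.0353, 0.0088, 0.03]
grip_width 0.0854
scene {'fx': 565.3976032426374, 'fy': 565.3976032426374, 'cx': 321.85587314352824, 'cy': 238.8469483774278, 'k1': -0.16599074469310465, 'rvec': array([ 1.98095834, -0.70529611,  0.41026506]), 'tvec': array([-0.3973938 ,  0.32837804,  0.87078407])}
top {'fx': 580.6269221578985, 'fy': 580.6269221578985, 'cx': 317.9344028658873, 'cy': 240.0652841819766, 'k1': -0.09975144633502747, 'rvec': array([ 2.08619611, -2.02361778,  0.29775478]), 'tvec': array([0.07531562, 0.6015355 , 1.25998801])}
```

View pics/scene0.png

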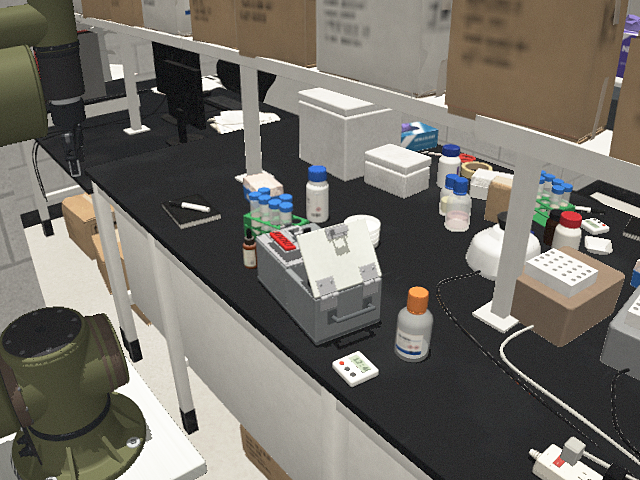

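View pics/top0.png

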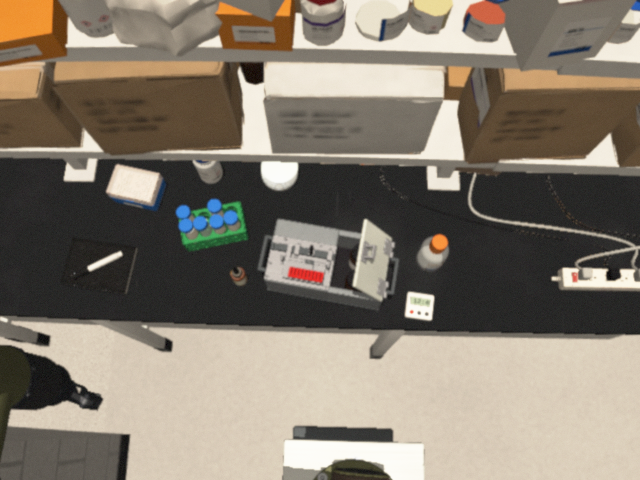

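The store sits at about (330,265) in the top view, with the lid open to the right and the red pad at (306,274). I'll zoom in to get corner pixels.

```bash
python3 - <<'E'
import cv2
a=cv2.imread("pics/top0.png")[205:325,245:415]
cv2.imwrite("pics/topz.png",cv2.resize(a,None,fx=4.7,fy=4.7,interpolation=cv2.INTER_CUBIC))
a=cv2.imread("pics/scene0.png")[205:345,240:400]
cv2.imwrite("pics/scz.png",cv2.resize(a,None,fx=4.2,fy=4.2,interpolation=cv2.INTER_CUBIC))
E
```

```text
(no output)
```

View pics/topz.png

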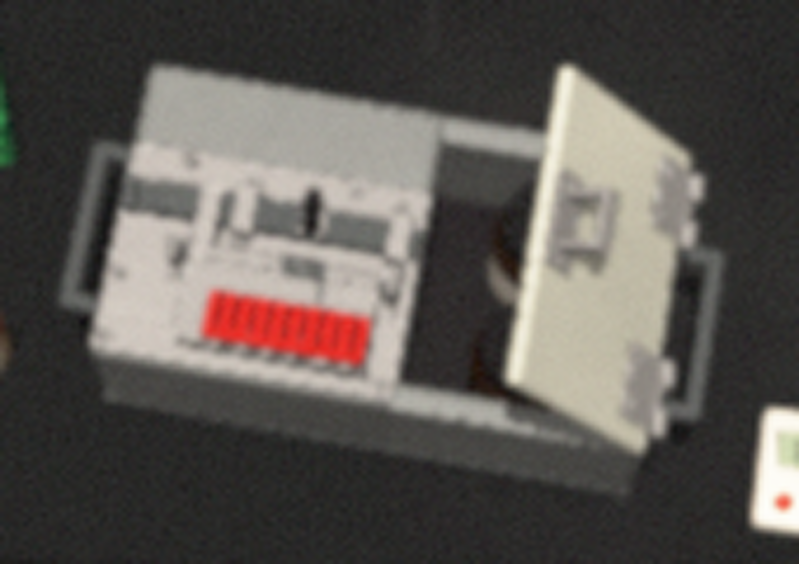

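View pics/scz.png

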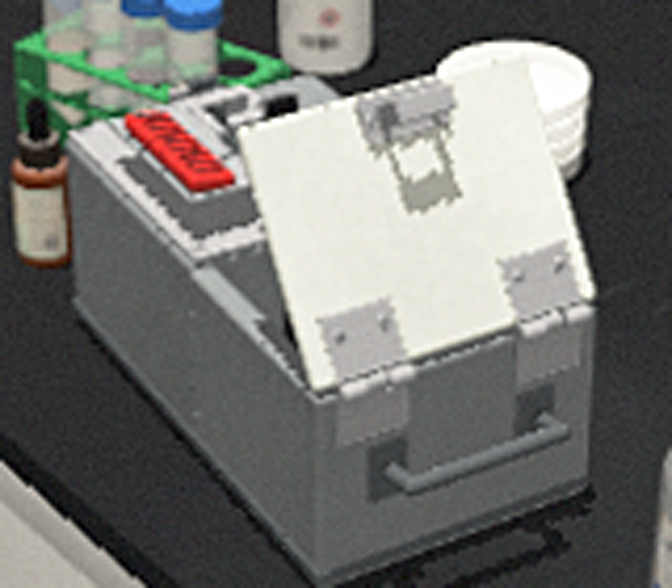

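```bash
cat > h.py <<'E'
import numpy as np, cv2
from station import eyes
C={n:eyes.camera_model(n) for n in("scene","top")}
def proj(n,P):
    c=C[n]; P=np.atleast_2d(np.asarray(P,float))
    K=np.array([[c['fx'],0,c['cx']],[0,c['fy'],c['cy']],[0,0,1]])
    return cv2.projectPoints(P,c['rvec'],c['tvec'],K,np.array([c['k1'],0,0,0,0.]))[0].reshape(-1,2)
def ray(n,uv):
    c=C[n];K=np.array([[c['fx'],0,c['cx']],[0,c['fy'],c['cy']],[0,0,1]])
    s=cv2.undistortPoints(np.array([[uv]],float),K,np.array([c['k1'],0,0,0,0.]))[0,0]
    R=cv2.Rodrigues(c['rvec'])[0]
    return -R.T@c['tvec'], R.T@np.array([s[0],s[1],1])
def atz(n,uv,z):
    o,d=ray(n,uv); return o+d*(z-o[2])/d[2]
E
cat > fit.py <<'E'
from h import *
from scipy.optimize import least_squares
T=lambda u,v:((u+.5)/4.7-.5+245,(v+.5)/4.7-.5+205)
S=lambda u,v:((u+.5)/4.2-.5+240,(v+.5)/4.2-.5+205)
box=[("top",(75,135,115),T(152,66)),("top",(-75,135,115),T(92,348)),("top",(-75,-135,115),T(642,450)),("top",(75,-135,115),T(692,155)),
("scene",(-75,135,115),S(70,130)),("scene",(-75,-135,115),S(318,393)),("scene",(75,-135,115),S(595,300)),("scene",(-75,-135,0),S(325,580)),("scene",(75,-135,0),S(590,487)),("scene",(-75,135,0),S(75,303))]
lid=[("top",75,T(575,70)),("top",-75,T(525,385)),("scene",-75,S(240,130)),("scene",75,S(530,60))]
pad=[("top",(12,38.5),T(213,291)),("top",(12,-38.5),T(370,318)),("top",(-12,-38.5),T(362,364)),("top",(-12,38.5),T(203,338)),
("scene",(-12,38.5),S(128,116)),("scene",(12,38.5),S(168,110)),("scene",(-12,-38.5),S(193,188)),("scene",(12,-38.5),S(235,180))]
def W(p,L):
    c,s=np.cos(p[2]),np.sin(p[2]); L=np.array(L,float)/1000
    return np.array([p[0]+c*L[0]-s*L[1],p[1]+s*L[0]+c*L[1],L[2]])
def res(p,which=False):
    r=[];a=p[3]
    for n,L,uv in box: r.append(proj(n,W(p,L))[0]-uv)
    for n,x,uv in lid: r.append(proj(n,W(p,(x,-135+120*np.cos(a),115+120*np.sin(a))))[0]-uv)
    for n,(x,y),uv in pad: r.append(proj(n,W(p,(1000*p[4]+x,1000*p[5]+y,149)))[0]-uv)
    return np.array(r) if which else np.ravel(r)
f=least_squares(res,[.5,0,-.1,.9,-.05,.05],loss='soft_l1')
p=f.x; print(np.round(p,4)); print(np.round(res(p,True),1).tolist())
np.save("p.npy",p)
print("camtop",ray("top",(320,240))[0],"scene",ray("scene",(320,240))[0])
for nm,t,z in(("thumbtop",T(313,190),.160),("thumbface",T(313,210),.150)):
    w=atz("top",t,z); d=w[:2]-p[:2]; c,s=np.cos(p[2]),np.sin(p[2]); print(nm,w,"store",c*d[0]+s*d[1],-s*d[0]+c*d[1])
for nm,uv,z in(("timer",(420,305),.018),("bottlecap",(439,243),.139),("dropper",(238,270),.102),("rackcap",(183,212),.119),("rackrt",(240,240),.08)):
    w=atz("top",uv,z); d=w[:2]-p[:2]; print(nm,w,"store",c*d[0]+s*d[1],-s*d[0]+c*d[1])
E
python3 fit.py
```

```text
[ 0.5494  0.0685 -0.1586  0.9938 -0.0542  0.0393]
[[-0.1, -1.7], [-1.3, 0.3], [0.7, 0.9], [0.4, 0.2], [-1.6, 0.9], [-0.0, -0.2], [1.4, -0.6], [-1.1, 4.1], [-0.3, 2.2], [0.4, 3.8], [0.4, -1.4], [-1.0, -0.6], [0.4, -0.9], [-0.2, -2.9], [0.1, -0.7], [1.1, -0.0], [0.8, 0.7], [-0.0, -0.2], [-1.3, 0.3], [-0.5, -1.0], [-0.2, -0.9], [0.5, -2.0]]
camtop [0.20049331 0.07153613 1.38194507] scene [-0.06897614 -0.72016254  0.70755005]
thumbtop [0.56585102 0.10684413 0.16      ] store 0.01017292594245932 0.040446276874301634
thumbface [0.55902822 0.10678992 0.15      ] store 0.0034443662498311557 0.03931489004270225
timer [ 0.46673879 -0.15345351  0.018     ] store -0.046573176790407324 -0.2322403125499617
bottlecap [ 0.58525018 -0.17892956  0.139     ] store 0.07447468297101656 -0.2386741498707356
dropper [0.51891999 0.27320695 0.102     ] store -0.06245057871217522 0.19730588620379816
rackcap [0.64953189 0.40940225 0.119     ] store 0.04500519280679638 0.35242483451138756
rackrt [0.59718462 0.2771576  0.08      ] store 0.014207127548455628 0.21357107951215265
```

```bash
cat > ov.py <<'E'
import sys
from fit import *
def ov(imgs,out,lidang,thy,pw=p):
    for n,(u0,v0,u1,v1),k in(("top",(245,205,415,325),4.7),("scene",(240,205,400,345),4.2)):
        a=cv2.resize(imgs[n][v0:v1,u0:u1],None,fx=k,fy=k,interpolation=cv2.INTER_CUBIC)
        def pl(pts,col):
            q=np.array([proj(n,W(pw,P))[0] for P in pts]); q=((q-[u0,v0]+.5)*k-.5).round().astype(int)
            cv2.polylines(a,[q.reshape(-1,1,2)],True,col,1)
        r=lambda x0,x1,y0,y1,z:[(x0,y0,z),(x1,y0,z),(x1,y1,z),(x0,y1,z)]
        pl(r(-75,75,-135,135,115),(0,255,0)); pl(r(-75,75,-135,135,0),(0,255,0))
        c,s=np.cos(lidang),np.sin(lidang)
        pl([(x,-135+120*c*t,115+120*s*t) for x,t in((-75,0),(75,0),(75,1),(-75,1))],(255,0,0))
        px,py=1000*pw[4],1000*pw[5]
        pl(r(px-12,px+12,py-38.5,py+38.5,149),(255,255,0))
        pl(r(px+56-9,px+56+9,thy-4,thy+4,160),(0,255,255))
        cv2.imwrite(f"pics/{out}_{n}.png",a)
if __name__=="__main__":
    ov({n:cv2.imread(f"pics/{n}0.png") for n in("top","scene")},"ov0",p[3],40)
E
python3 ov.py >/dev/null
```

```text
(no output)
```

View pics/ov0_top.png

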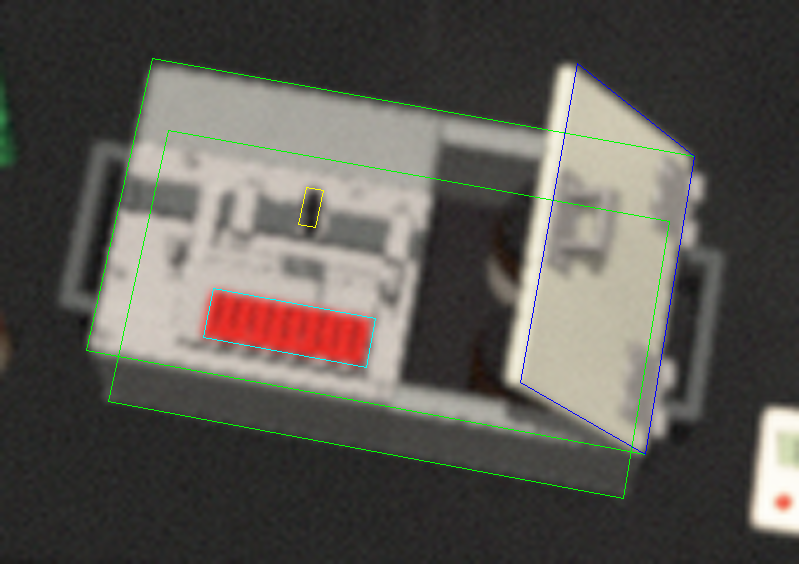

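View pics/ov0_scene.png

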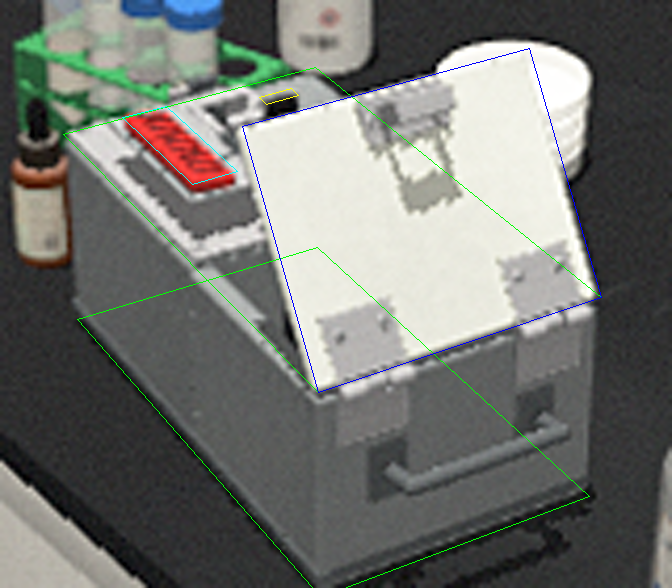

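The top view overlay fits: the store outline, pad and thumb line up within about 2 px. The lid angle comes out near 0.99 rad, and the store yaw is -9.1°.

First I'll lift, turn the tool so its z faces the front of the store, and shut the fingers.

```bash
cat > go.py <<'E'
# go.py sx sy ztip-ish(TCP z): delta in tool axes to put TCP at store (mm), height mm; also aligning turn
import sys, numpy as np
from scipy.spatial.transform import Rotation as Ro
from station import manip
p=np.load("p.npy"); s=manip.read_state(); R=np.array(s["orientation"]); t=np.array(s["tcp_pos"])
c,sn=np.cos(p[2]),np.sin(p[2]); X=np.array([c,sn,0]);Y=np.array([-sn,c,0])
d=t-np.array([p[0],p[1],0]); print("t",round(s["time"],2),"TCP store mm",np.round([d@X*1000,d@Y*1000,t[2]*1000],1),"F store",np.round([np.dot(s["force"],X),np.dot(s["force"],Y),s["force"][2]],1),"w",round(s["grip_width"]*1000,1))
G=np.column_stack([[0,0,-1],-Y,-X]); print("turn(tool,deg)",np.round(np.degrees(Ro.from_matrix(R.T@G).as_rotvec()),2),"joints",np.round(s["joints"],2))
if len(sys.argv)>3:
    a=[float(v)/1000 for v in sys.argv[1:4]]
    w=np.array([p[0],p[1],0])+a[0]*X+a[1]*Y+[0,0,a[2]]; print("world",np.round(w,3),"tool shift mm",np.round(1000*R.T@(w-t),1), "if aligned",np.round(1000*G.T@(w-t),1))
E
python3 go.py -45 -90 270
python3 -c "
from h import *
for z in(.3,.5,.7,.9): print(z,atz('top',(330,158),z),atz('scene',(330,115),z))"
```

```text
t 0.1 TCP store mm [-386.8  427.5  244.4] F store [-0.8  0.5  1.1] w 85.4
turn(tool,deg) [ 7.601e+01  7.000e-02 -7.000e-02] joints [ 1.5   0.04  0.08 -0.   -1.62 -0.33]
world [ 0.491 -0.013  0.27 ] tool shift mm [-24.9 456.8 419.5] if aligned [ -25.6  517.5 -341.8]
0.3 [0.71065051 0.07091742 0.3       ] [0.81090213 0.33444075 0.3       ]
0.5 [0.6163468  0.07103179 0.5       ] [ 0.37911306 -0.1830924   0.5       ]
0.7 [0.52204308 0.07114616 0.7       ] [-0.052676   -0.70062554  0.7       ]
0.9 [0.42773937 0.07126053 0.9       ] [-0.48446507 -1.21815869  0.9       ]
```

```bash
python3 -m creep '{"xyz":[[-0.008,0,0],[-0.008,0,0],[-0.008,0,0],[-0.008,0,0],[-0.008,0,0],[-0.008,0,0],[-0.008,0,0],[-0.008,0,0],[-0.008,0,0],[0,0,0]],"angular":[[7.6,0,0],[7.6,0,0],[7.6,0,0],[7.6,0,0],[7.6,0,0],[7.6,0,0],[7.6,0,0],[7.6,0,0],[7.6,0,0],[7.6,0,0]],"fingers":[-1,-1,-1,-1,-1,-1,-1,-1,-1,-1]}'; python3 go.py -45 -95 300
```

```text
time: 1.1
tcp_pos: [0.2353, 0.5521, 0.3181]
orientation: [[0.0, -0.163, -0.987], [0.001, -0.987, 0.163], [-1.0, -0.001, -0.0]]
force: [-0.2, 0.0, 0.1]
grip_width: 0.0001
t 1.1 TCP store mm [-386.6  427.9  318.1] F store [-0.2  0.   0.1] w 0.1
turn(tool,deg) [-0.31 -0.01  0.05] joints [ 1.5   0.06  0.24  0.   -1.75 -1.67]
world [ 0.49  -0.018  0.3  ] tool shift mm [  17.7  521.1 -344.4] if aligned [  18.1  522.9 -341.6]
```

```bash
python3 -c "
from h import *
b=atz('scene',(498,318),0); print(b, atz('top',(443,180),0))
for z in(.2,.25,.3,.35,.4,.45): print(z,atz('scene',(525,140),z),proj('scene',[b[0],b[1],z]))"
```

```text
[ 0.80290723 -0.22582212  0.        ] [ 0.79896145 -0.22282294  0.        ]
0.2 [1.30896906 0.07498824 0.2       ] [[513.70940564 233.92153881]]
0.25 [ 1.1732243  -0.00334402  0.25      ] [[517.81393361 210.48070374]]
0.3 [ 1.03747954 -0.08167627  0.3       ] [[521.96634806 186.02361207]]
0.35 [ 0.90173478 -0.16000852  0.35      ] [[526.14877909 160.53832172]]
0.4 [ 0.76599001 -0.23834078  0.4       ] [[530.33828114 134.0239415 ]]
0.45 [ 0.63024525 -0.31667303  0.45      ] [[534.50559982 106.49445733]]
```

```bash
python3 -m creep '{"xyz":[[0,0.04,-0.025],[0,0.04,-0.025],[0,0.04,-0.025],[0,0.04,-0.025],[0,0.04,-0.025],[0,0.04,-0.025],[0,0.04,-0.025],[0,0.04,-0.025],[0,0.04,-0.025],[0,0.04,-0.025]],"angular":[[-0.3,0,0],[0,0,0],[0,0,0],[0,0,0],[0,0,0],[0,0,0],[0,0,0],[0,0,0],[0,0,0],[0,0,0]],"fingers":[-1,-1,-1,-1,-1,-1,-1,-1,-1,-1]}'; python3 go.py -45 -92 280
```

```text
time: 2.1
tcp_pos: [0.4211, 0.1166, 0.3172]
orientation: [[0.0, -0.152, -0.988], [0.0, -0.988, 0.152], [-1.0, -0.0, -0.0]]
force: [1.2, -0.2, -0.2]
grip_width: -0.0001
t 2.1 TCP store mm [-134.3   27.2  317.2] F store [ 1.2  0.  -0.2] w -0.1
turn(tool,deg) [ 0.35 -0.01  0.02] joints [ 0.74 -0.38 -0.15 -0.   -1.8  -0.89]
world [ 0.49  -0.015  0.28 ] tool shift mm [ 37.2 119.7 -88.6] if aligned [ 37.2 119.2 -89.3]
```

```bash
python3 -m creep '{"xyz":[[0,0.02,-0.015],[0,0.02,-0.015],[0,0.02,-0.015],[0,0.02,-0.015],[0.005,0.02,-0.015],[0.008,0.02,-0.014],[0.008,0,0],[0.008,0,0],[0.008,0,0],[0,0,0]],"angular":[[0.35,0,0],[0,0,0],[0,0,0],[0,0,0],[0,0,0],[0,0,0],[0,0,0],[0,0,0],[0,0,0],[0,0,0]],"fingers":[-1,-1,-1,-1,-1,-1,-1,-1,-1,-1]}'; python3 go.py -45 -92 240; python3 -c "
from station import eyes; import cv2
a=eyes.grab_frame('scene')[150:350,220:420]; cv2.imwrite('pics/s1.png',cv2.resize(a,None,fx=3,fy=3,interpolation=cv2.INTER_CUBIC))"
```

```text
time: 3.1
tcp_pos: [0.4894, -0.0134, 0.279]
orientation: [[-0.002, -0.158, -0.988], [-0.0, -0.988, 0.158], [-1.0, 0.0, 0.002]]
force: [-0.3, 0.8, 0.7]
grip_width: -0.0001
t 3.1 TCP store mm [-46.4 -90.4 279. ] F store [-0.5  0.7  0.7] w -0.1
turn(tool,deg) [ 0.03  0.1  -0.02] joints [ 0.39 -0.25 -0.12 -0.   -1.7  -0.54]
world [ 0.49  -0.015  0.24 ] tool shift mm [39.   1.6 -1.4] if aligned [39.   1.6 -1.4]
```

View pics/s1.png

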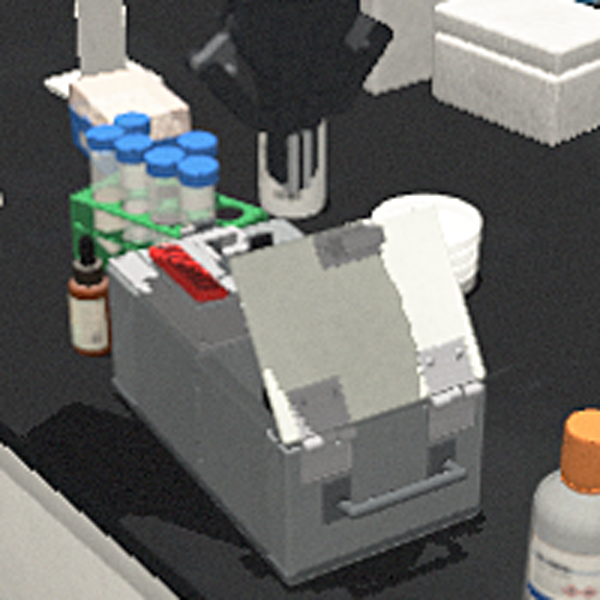

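```bash
python3 -c "
from h import *
from fit import W,p
print(proj('scene',W(p,(-46,-90,265))),(317,208))" | tail -1
python3 -m creep '{"xyz":[[0.015,0,-0.001],[0.015,0,0],[0.015,0,0],[0.012,0,0],[0.009,0,0],[0.005,-0.005,0],[0.005,-0.005,0],[0.005,-0.005,0],[0.005,-0.005,0],[0,0,0]],"angular":[[0,0,0],[0,0,0],[0,0,0],[0,0,0],[0,0,0],[0,0,0],[0,0,0],[0,0,0],[0,0,0],[0,0,0]],"fingers":[-1,-1,-1,-1,-1,-1,-1,-1,-1,-1]}'; python3 go.py -45 -54 168; python3 -c "
from station import eyes; import cv2
a=eyes.grab_frame('scene')[150:350,220:420]; cv2.imwrite('pics/s2.png',cv2.resize(a,None,fx=3,fy=3,interpolation=cv2.INTER_CUBIC))"
```

```text
[[316.272156   211.00059053]] (317, 208)
time: 4.15
tcp_pos: [0.4942, 0.0063, 0.1936]
orientation: [[-0.0, -0.158, -0.987], [0.0, -0.987, 0.158], [-1.0, -0.0, 0.0]]
force: [0.0, 0.0, -0.4]
grip_width: -0.0002
t 4.15 TCP store mm [-44.7 -70.2 193.6] F store [ 0.   0.  -0.4] w -0.2
turn(tool,deg) [0.01 0.02 0.01] joints [ 0.42 -0.25 -0.27 -0.   -1.54 -0.58]
world [0.496 0.022 0.168] tool shift mm [ 25.6 -16.2   0.3] if aligned [ 25.6 -16.2   0.3]
```

View pics/s2.png

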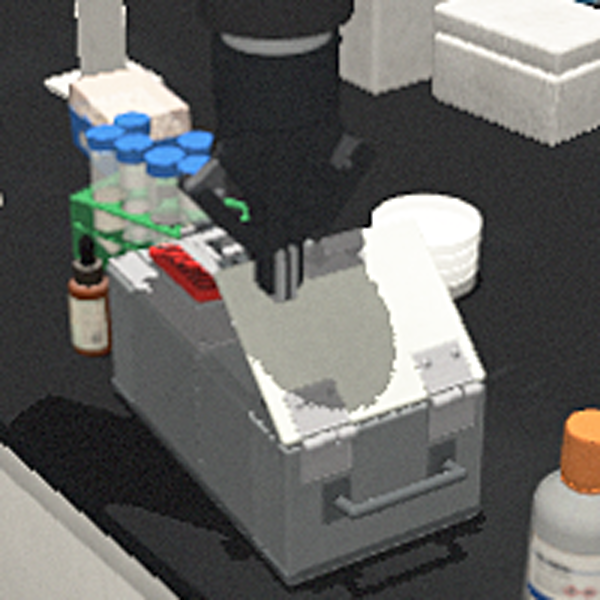

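The closed fingers, at about (283,295) in the crop, are on the lid's upper face and the lid has begun to close. I'll continue along the arc.

```bash
python3 -m creep '{"xyz":[[0.005,-0.003,0],[0.006,-0.004,0],[0.006,-0.004,0],[0.006,-0.004,0],[0.006,-0.003,0],[0.006,-0.002,0],[0.006,-0.002,0],[0.006,-0.001,0],[0.006,-0.001,0],[0.006,0,0]],"angular":[[0,0,0],[0,0,0],[0,0,0],[0,0,0],[0,0,0],[0,0,0],[0,0,0],[0,0,0],[0,0,0],[0,0,0]],"fingers":[-1,-1,-1,-1,-1,-1,-1,-1,-1,-1]}'; python3 go.py -45 -46 129
```

```text
time: 5.2
tcp_pos: [0.4979, 0.0294, 0.1348]
orientation: [[0.0, -0.158, -0.987], [0.0, -0.987, 0.158], [-1.0, -0.0, -0.0]]
force: [0.8, 0.6, 1.8]
grip_width: -0.0004
t 5.2 TCP store mm [-44.6 -46.7 134.8] F store [0.7 0.7 1.8] w -0.4
turn(tool,deg) [-0.03 -0.01  0.02] joints [ 0.46 -0.22 -0.36 -0.   -1.43 -0.62]
world [0.498 0.03  0.129] tool shift mm [ 5.8 -0.7  0.4] if aligned [ 5.8 -0.7  0.4]
```

```bash
python3 -m creep '{"xyz":[[0.002,0,0],[0.001,0,0],[0.001,0,0],[0.001,0,0],[0.001,0,0],[0.0005,0,0],[0.0005,0,0],[0,0,0],[0,0,0],[0,0,0]],"angular":[[0,0,0],[0,0,0],[0,0,0],[0,0,0],[0,0,0],[0,0,0],[0,0,0],[0,0,0],[0,0,0],[0,0,0]],"fingers":[-1,-1,-1,-1,-1,-1,-1,-1,-1,-1]}'; python3 go.py
```

```text
time: 6.2
tcp_pos: [0.4979, 0.0291, 0.1291]
orientation: [[0.0, -0.159, -0.987], [-0.0, -0.987, 0.159], [-1.0, 0.0, -0.0]]
force: [-2.1, -0.1, 4.9]
grip_width: 0.0001
t 6.2 TCP store mm [-44.6 -47.1 129.1] F store [-2.1 -0.4  4.9] w 0.1
turn(tool,deg) [-0.03 -0.03 -0.  ] joints [ 0.46 -0.22 -0.37  0.   -1.42 -0.62]
```

```bash
python3 -m creep '{"xyz":[[0.001,0,0],[0.001,0,0],[0.001,0,0],[0,0,0],[0,0,0],[0,0,0],[0,0,0],[0,0,0],[0,0,0],[0,0,0]],"angular":[[0,0,0],[0,0,0],[0,0,0],[0,0,0],[0,0,0],[0,0,0],[0,0,0],[0,0,0],[0,0,0],[0,0,0]],"fingers":[-1,-1,-1,-1,-1,-1,-1,-1,-1,-1]}'; python3 go.py; python3 -c "
from station import eyes; import cv2
a=eyes.grab_frame('scene')[150:350,220:420]; cv2.imwrite('pics/s3.png',cv2.resize(a,None,fx=3,fy=3,interpolation=cv2.INTER_CUBIC))"
```

```text
time: 7.2
tcp_pos: [0.4981, 0.0291, 0.1288]
orientation: [[0.002, -0.158, -0.987], [-0.0, -0.987, 0.158], [-1.0, -0.0, -0.002]]
force: [-11.5, 2.3, 18.1]
grip_width: 0.0002
t 7.2 TCP store mm [-44.4 -47.  128.8] F store [-11.7   0.4  18.1] w 0.2
turn(tool,deg) [-0.   -0.13  0.01] joints [ 0.46 -0.22 -0.37  0.   -1.42 -0.62]
```

View pics/s3.png

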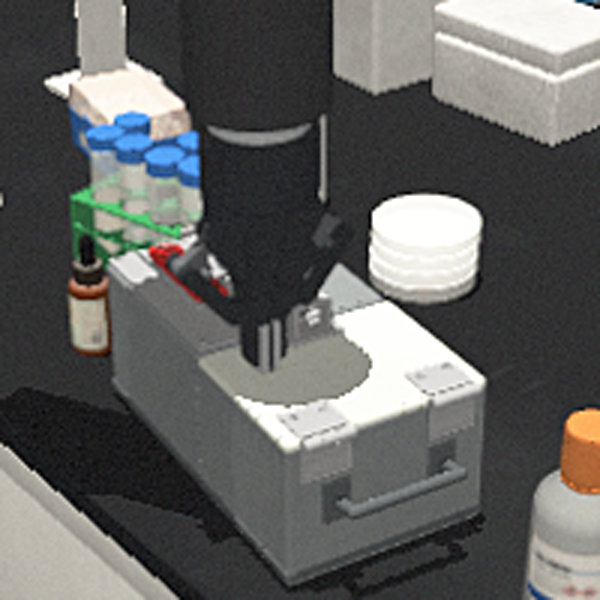

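The lid is flat on its stop: tip height 114.8 mm against an expected 115, with 18 N of contact. Next I'll lift, open the fingers to 46 mm and go above the lock.

```bash
python3 -m creep '{"xyz":[[-0.01,0,0],[-0.02,0,0],[-0.025,0,0],[-0.025,0,0],[0,-0.02,-0.004],[0,-0.02,-0.004],[0,-0.02,-0.004],[0,-0.02,-0.004],[0,-0.02,-0.003],[0,-0.009,0]],"angular":[[0,0,0],[0,0,0],[0,0,0],[0,0,0],[0,0,0],[0,0,0],[0,0,0],[0,0,0],[0,0,0],[0,0,0]],"fingers":[-1,-1,-1,0.08,0.08,0.08,0.08,0.08,0.08,0.08]}'; python3 go.py -25 62 170; python3 -c "
from station import eyes; import cv2
for n,(u,v) in dict(scene=(220,150),top=(220,170)).items():
  f=eyes.grab_frame(n); cv2.imwrite(f'pics/{n}4.png',f)
  a=f[v:v+200,u:u+200]; cv2.imwrite(f'pics/{n}4z.png',cv2.resize(a,None,fx=3,fy=3,interpolation=cv2.INTER_CUBIC))"
```

```text
time: 8.25
tcp_pos: [0.5342, 0.1359, 0.2042]
orientation: [[-0.002, -0.157, -0.988], [-0.001, -0.988, 0.157], [-1.0, 0.001, 0.001]]
force: [-0.8, 0.2, -0.9]
grip_width: 0.0461
t 8.25 TCP store mm [-25.6  64.1 204.2] F store [-0.9  0.1 -0.9] w 46.1
turn(tool,deg) [ 0.04  0.08 -0.07] joints [ 0.61 -0.09 -0.12 -0.   -1.55 -0.77]
world [0.535 0.134 0.17 ] tool shift mm [34.2  2.1 -0.7] if aligned [34.2  2.1 -0.6]
```

View pics/scene4z.png

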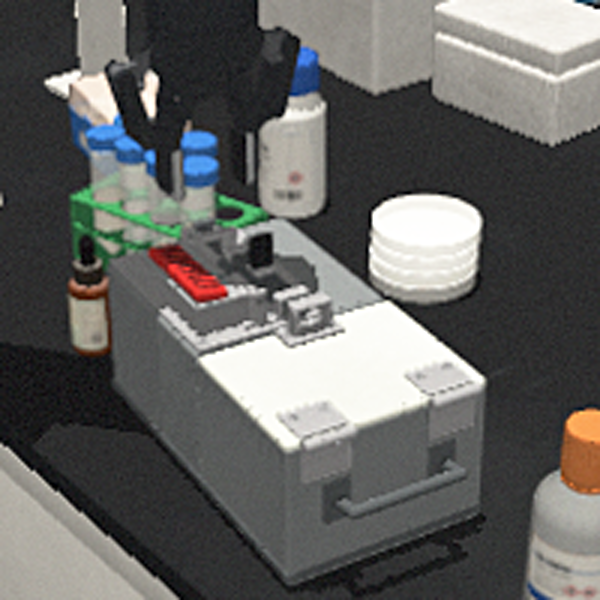

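View pics/top4z.png

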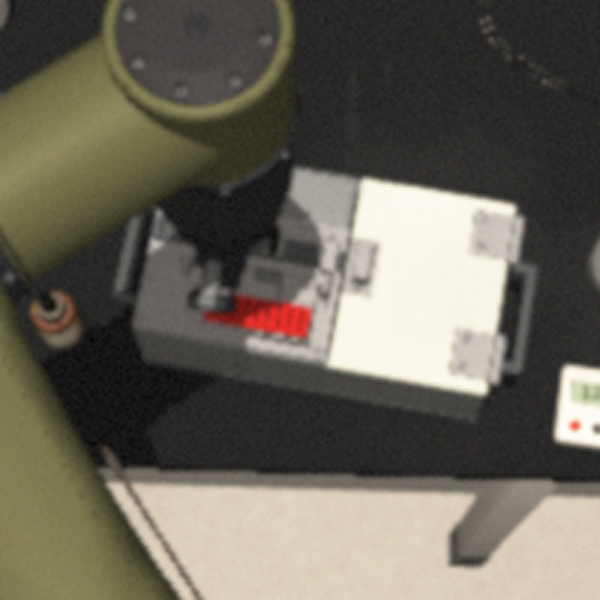

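```bash
python3 - <<'E' | tail -9
from fit import *
z=lambda n,L,o:np.round((proj(n,W(p,L))[0]-o+.5)*3-.5,0)
for y in(34,40,46): print("thumb mid",y,z("scene",(3,y,147),(220,150)))
print("thumb top rf",z("scene",(-6,36,160),(220,150)),z("scene",(12,36,160),(220,150)))
print("keep scene top",[z("scene",L,(220,150)) for L in((-18,-39,141),(26,-39,141))])
print("keep top",[z("top",L,(220,170)) for L in((-18,-39,141),(26,-39,141),(26,-15,141),(-18,-15,141))])
print("pad R corners top",[z("top",(x,1,149),(220,170)) for x in(-64,-40)])
print("tips scene A,B", z("scene",(-25.6-30,64-11,193),(220,150)),z("scene",(-25.6+30,64-11,193),(220,150)))
E
```

```text
rackrt [0.59718462 0.2771576  0.08      ] store 0.014207127548455628 0.21357107951215265
thumb mid 34 [265. 253.]
thumb mid 40 [261. 250.]
thumb mid 46 [257. 246.]
thumb top rf [252. 238.] [275. 232.]
keep scene top [array([290., 315.]), array([348., 298.])]
keep top [array([374., 289.]), array([384., 233.]), array([352., 227.]), array([342., 283.])]
pad R corners top [array([309., 336.]), array([315., 305.])]
tips scene A,B [174. 203.] [252. 183.]
```

```bash
python3 - <<'E'
import cv2
a=cv2.imread('pics/scene4.png')[175:275,250:350]; cv2.imwrite('pics/s4zz.png',cv2.resize(a,None,fx=6,fy=6,interpolation=cv2.INTER_CUBIC))
E
```

```text
(no output)
```

View pics/s4zz.png

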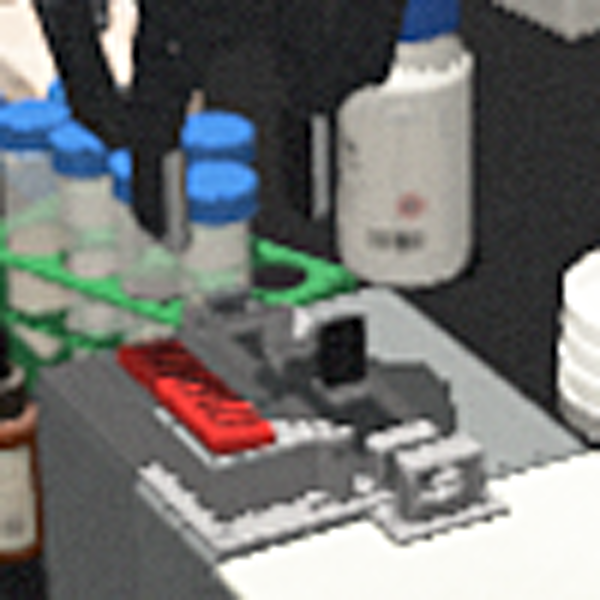

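Predicted and seen positions agree: thumb middle (261,250) for both, and the pad corners and fingertips are within a few pixels. I'll descend to just above the pad.

```bash
python3 -m creep '{"xyz":[[0.006,0.002,-0.0005],[0.01,0,0],[0.01,0,0],[0.008,0,0],[0.004,0,0],[0,0,0],[0.001,0,0],[0.001,0,0],[0.001,0,0],[0,0,0]],"angular":[[0,0,0],[0,0,0],[0,0,0],[0,0,0],[0,0,0],[0,0,0],[0,0,0],[0,0,0],[0,0,0],[0,0,0]],"fingers":[0.08,0.08,0.08,0.08,0.08,0.08,0.08,0.08,0.08,0.08]}'; python3 go.py; python3 -c "
from station import eyes; import cv2
f=eyes.grab_frame('scene');a=f[175:275,250:350]; cv2.imwrite('pics/s5zz.png',cv2.resize(a,None,fx=6,fy=6,interpolation=cv2.INTER_CUBIC))"
```

```text
time: 9.35
tcp_pos: [0.5341, 0.1317, 0.1643]
orientation: [[0.0, -0.159, -0.987], [-0.0, -0.987, 0.159], [-1.0, 0.0, -0.0]]
force: [-0.2, -0.4, 0.0]
grip_width: 0.0459
t 9.35 TCP store mm [-25.1  60.  164.3] F store [-0.1 -0.4  0. ] w 45.9
turn(tool,deg) [-0.04 -0.   -0.  ] joints [ 0.61 -0.09 -0.19  0.   -1.47 -0.77]
```

View pics/s5zz.png

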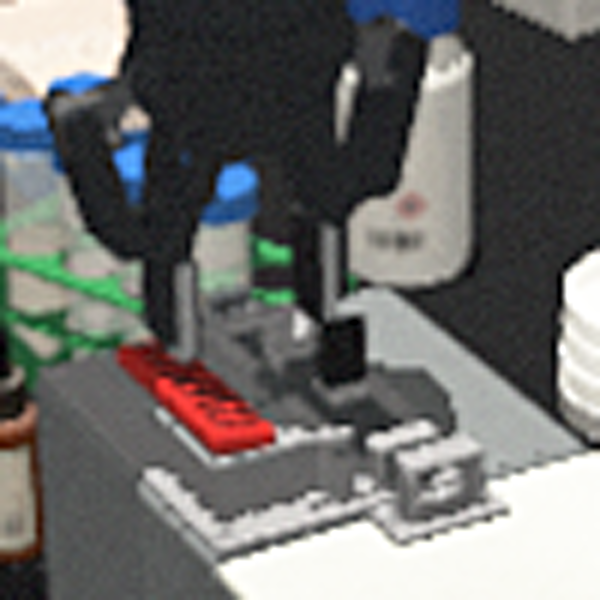

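Finger A hangs over the pad near (180,350), and finger B is behind the thumb piece. Descending onto the pad.

```bash
python3 -m creep '{"xyz":[[0.001,0,0],[0.001,0,0],[0.001,0,0],[0.001,0,0],[0.001,0,0],[0,0,0],[0,0,0],[0,0,0],[0,0,0],[0,0,0]],"angular":[[0,0,0],[0,0,0],[0,0,0],[0,0,0],[0,0,0],[0,0,0],[0,0,0],[0,0,0],[0,0,0],[0,0,0]],"fingers":[0.08,0.08,0.08,0.08,0.08,0.08,0.08,0.08,0.08,0.08]}'; python3 go.py;  python3 -m creep '{"xyz":[[0.001,0,0],[0.001,0,0],[0.001,0,0],[0,0,0],[0,0,0],[0,0,0],[0,0,0],[0,0,0],[0,0,0],[0,0,0]],"angular":[[0,0,0],[0,0,0],[0,0,0],[0,0,0],[0,0,0],[0,0,0],[0,0,0],[0,0,0],[0,0,0],[0,0,0]],"fingers":[0.08,0.08,0.08,0.08,0.08,0.08,0.08,0.08,0.08,0.08]}'; python3 go.py
```

```text
time: 10.4
tcp_pos: [0.5341, 0.1317, 0.1594]
orientation: [[0.0, -0.159, -0.987], [-0.0, -0.987, 0.159], [-1.0, 0.0, -0.0]]
force: [-1.5, 0.5, 2.2]
grip_width: 0.046
t 10.4 TCP store mm [-25.1  60.  159.4] F store [-1.6  0.3  2.2] w 46.0
turn(tool,deg) [-0.04 -0.   -0.  ] joints [ 0.61 -0.09 -0.2   0.   -1.46 -0.77]
time: 11.4
tcp_pos: [0.5341, 0.1317, 0.1563]
orientation: [[0.0, -0.159, -0.987], [-0.0, -0.987, 0.159], [-1.0, 0.0, -0.0]]
force: [-3.4, 1.2, 3.9]
grip_width: 0.0461
t 11.4 TCP store mm [-25.1  60.  156.3] F store [-3.5  0.6  3.9] w 46.1
turn(tool,deg) [-0.04 -0.   -0.  ] joints [ 0.61 -0.08 -0.2   0.   -1.46 -0.77]
```

```bash
python3 -m creep '{"xyz":[[0.001,0,0],[0.001,0,0],[0.001,0,0],[0,0,0],[0,0,0],[0,0,0],[0,0,0],[0,0,0],[0,0,0],[0,0,0]],"angular":[[0,0,0],[0,0,0],[0,0,0],[0,0,0],[0,0,0],[0,0,0],[0,0,0],[0,0,0],[0,0,0],[0,0,0]],"fingers":[0.08,0.08,0.08,0.08,0.08,0.08,0.08,0.08,0.08,0.08]}'; python3 go.py;  python3 -m creep '{"xyz":[[0.001,0,0],[0.001,0,0],[0,0,0],[0,0,0],[0,0,0],[0,0,0],[0,0,0],[0,0,0],[0,0,0],[0,0,0]],"angular":[[0,0,0],[0,0,0],[0,0,0],[0,0,0],[0,0,0],[0,0,0],[0,0,0],[0,0,0],[0,0,0],[0,0,0]],"fingers":[0.08,0.08,0.08,0.08,0.08,0.08,0.08,0.08,0.08,0.08]}'; python3 go.py; python3 -c "
from station import eyes; import cv2
f=eyes.grab_frame('scene');a=f[175:275,250:350]; cv2.imwrite('pics/s6zz.png',cv2.resize(a,None,fx=6,fy=6,interpolation=cv2.INTER_CUBIC))"
```

```text
time: 12.4
tcp_pos: [0.5339, 0.1317, 0.1536]
orientation: [[-0.0, -0.159, -0.987], [-0.0, -0.987, 0.159], [-1.0, 0.0, 0.0]]
force: [-6.1, 0.6, 6.5]
grip_width: 0.0464
t 12.4 TCP store mm [-25.3  60.  153.6] F store [-6.1 -0.4  6.5] w 46.4
turn(tool,deg) [-0.03  0.02 -0.01] joints [ 0.61 -0.08 -0.2  -0.   -1.45 -0.77]
time: 13.4
tcp_pos: [0.5338, 0.1318, 0.1517]
orientation: [[-0.001, -0.158, -0.987], [-0.0, -0.987, 0.158], [-1.0, 0.0, 0.001]]
force: [-6.2, 1.2, 6.7]
grip_width: 0.0462
t 13.4 TCP store mm [-25.4  60.  151.7] F store [-6.3  0.2  6.7] w 46.2
turn(tool,deg) [-0.03  0.03 -0.01] joints [ 0.61 -0.08 -0.21 -0.   -1.45 -0.77]
```

View pics/s6zz.png

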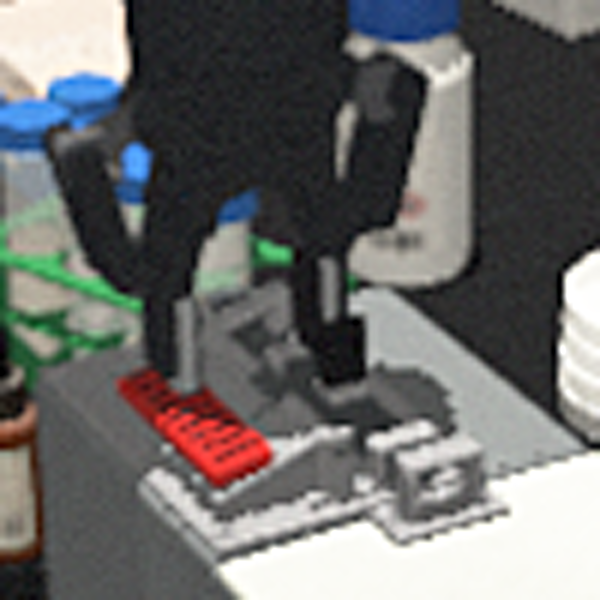

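The pad is clearly pushed down, with its right end now around (240,460), at about 8 mm of press. I'll slide toward the lid in checked steps.

```bash
python3 -m creep '{"xyz":[[0,0.002,0],[0,0.002,0],[0,0.002,0],[0,0.002,0],[0,0.002,0],[0,0.002,0],[0,0.001,0],[0,0.001,0],[0,0.001,0],[0,0,0]],"angular":[[0,0,0],[0,0,0],[0,0,0],[0,0,0],[0,0,0],[0,0,0],[0,0,0],[0,0,0],[0,0,0],[0,0,0]],"fingers":[0.08,0.08,0.08,0.08,0.08,0.08,0.08,0.08,0.08,0.08]}'; python3 go.py; python3 -c "
from station import eyes; import cv2
f=eyes.grab_frame('scene');a=f[175:275,250:350]; cv2.imwrite('pics/s7zz.png',cv2.resize(a,None,fx=6,fy=6,interpolation=cv2.INTER_CUBIC))"
```

```text
time: 14.45
tcp_pos: [0.533, 0.1188, 0.1525]
orientation: [[0.004, -0.158, -0.987], [0.004, -0.987, 0.158], [-1.0, -0.005, -0.004]]
force: [-0.4, 7.2, 6.5]
grip_width: 0.0461
t 14.45 TCP store mm [-24.1  47.1 152.5] F store [-1.5  7.   6.5] w 46.1
turn(tool,deg) [ 0.01 -0.21  0.27] joints [ 0.59 -0.1  -0.22 -0.   -1.44 -0.75]
```

View pics/s7zz.png

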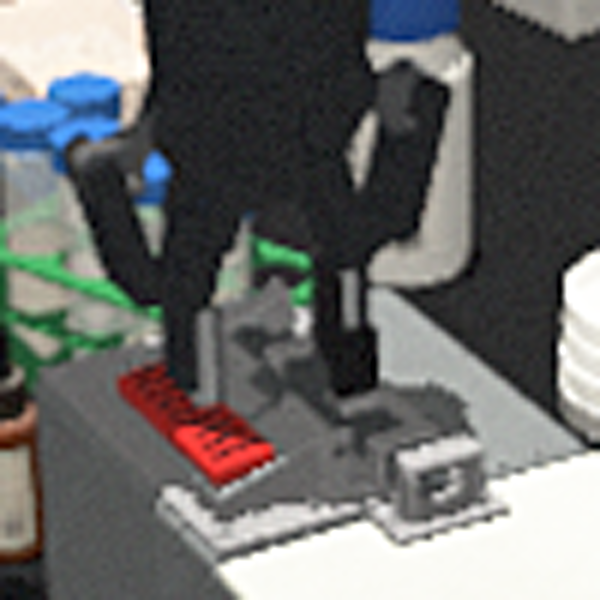

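The thumb has moved from (340,345) to (352,360), about 8 mm, so the tooth is clear. Continuing.

```bash
python3 -m creep '{"xyz":[[0.001,0.001,0],[0,0.002,0],[0,0.002,0],[0,0.002,0],[0,0.002,0],[0,0.002,0],[0,0.001,0],[0,0.001,0],[0,0,0],[0,0,0]],"angular":[[0,0,0],[0,0,0],[0,0,0],[0,0,0],[0,0,0],[0,0,0],[0,0,0],[0,0,0],[0,0,0],[0,0,0]],"fingers":[0.08,0.08,0.08,0.08,0.08,0.08,0.08,0.08,0.08,0.08]}'; python3 go.py; python3 -m creep '{"xyz":[[0,0.001,0],[0,0.001,0],[0,0.001,0],[0,0.001,0],[0,0.001,0],[0,0.001,0],[0,0,0],[0,0,0],[0,0,0],[0,0,0]],"angular":[[0,0,0],[0,0,0],[0,0,0],[0,0,0],[0,0,0],[0,0,0],[0,0,0],[0,0,0],[0,0,0],[0,0,0]],"fingers":[0.08,0.08,0.08,0.08,0.08,0.08,0.08,0.08,0.08,0.08]}'; python3 go.py;  python3 -c "
from station import eyes; import cv2
f=eyes.grab_frame('scene');a=f[175:275,250:350]; cv2.imwrite('pics/s8zz.png',cv2.resize(a,None,fx=6,fy=6,interpolation=cv2.INTER_CUBIC))"
```

```text
time: 15.5
tcp_pos: [0.5313, 0.1061, 0.152]
orientation: [[0.005, -0.158, -0.987], [0.004, -0.987, 0.158], [-1.0, -0.005, -0.005]]
force: [-0.4, 7.5, 7.3]
grip_width: 0.0459
t 15.5 TCP store mm [-23.9  34.2 152. ] F store [-1.6  7.4  7.3] w 45.9
turn(tool,deg) [ 0.02 -0.26  0.28] joints [ 0.57 -0.11 -0.23 -0.   -1.44 -0.73]
time: 16.5
tcp_pos: [0.5303, 0.1001, 0.152]
orientation: [[0.005, -0.158, -0.987], [0.004, -0.987, 0.158], [-1.0, -0.005, -0.005]]
force: [-1.1, 7.5, 7.8]
grip_width: 0.0457
t 16.5 TCP store mm [-23.8  28.2 152. ] F store [-2.3  7.3  7.8] w 45.7
turn(tool,deg) [ 0.02 -0.26  0.28] joints [ 0.56 -0.12 -0.24 -0.   -1.44 -0.72]
```

View pics/s8zz.png

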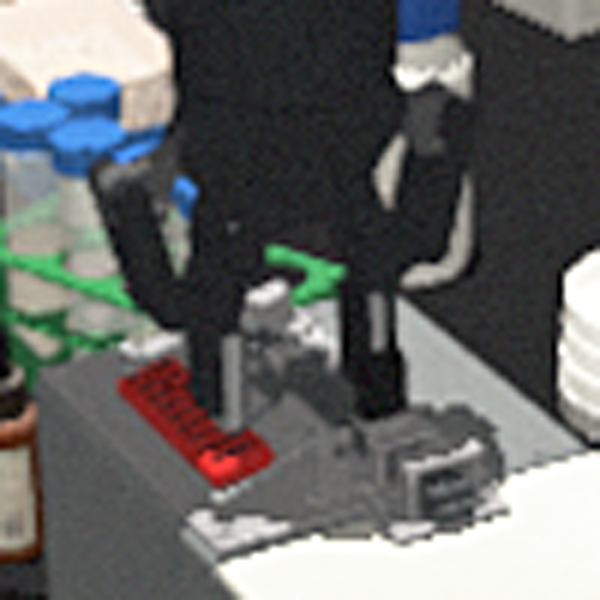

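```bash
python3 -m creep '{"xyz":[[0,0.001,0],[0,0.001,0],[0,0.001,0],[0,0.001,0],[0,0.001,0],[0,0,0],[0,0,0],[0,0,0],[0,0,0],[0,0,0]],"angular":[[0,0,0],[0,0,0],[0,0,0],[0,0,0],[0,0,0],[0,0,0],[0,0,0],[0,0,0],[0,0,0],[0,0,0]],"fingers":[0.08,0.08,0.08,0.08,0.08,0.08,0.08,0.08,0.08,0.08]}'; python3 go.py; python3 -m creep '{"xyz":[[0,0.001,0],[0,0.001,0],[0,0,0],[0,0,0],[0,0,0],[0,0,0],[0,0,0],[0,0,0],[0,0,0],[0,0,0]],"angular":[[0,0,0],[0,0,0],[0,0,0],[0,0,0],[0,0,0],[0,0,0],[0,0,0],[0,0,0],[0,0,0],[0,0,0]],"fingers":[0.08,0.08,0.08,0.08,0.08,0.08,0.08,0.08,0.08,0.08]}'; python3 go.py
```

```text
time: 17.55
tcp_pos: [0.5296, 0.0954, 0.152]
orientation: [[0.005, -0.157, -0.988], [0.004, -0.988, 0.157], [-1.0, -0.005, -0.005]]
force: [-0.3, 8.5, 7.5]
grip_width: 0.046
t 17.55 TCP store mm [-23.8  23.4 152. ] F store [-1.7  8.3  7.5] w 46.0
turn(tool,deg) [ 0.04 -0.27  0.29] joints [ 0.55 -0.12 -0.24 -0.   -1.44 -0.71]
time: 18.55
tcp_pos: [0.5296, 0.0952, 0.152]
orientation: [[0.007, -0.156, -0.988], [0.008, -0.988, 0.156], [-1.0, -0.008, -0.005]]
force: [-0.3, 13.3, 7.7]
grip_width: 0.0461
t 18.55 TCP store mm [-23.8  23.2 152. ] F store [-2.4 13.1  7.7] w 46.1
turn(tool,deg) [ 0.11 -0.31  0.48] joints [ 0.55 -0.12 -0.24 -0.   -1.44 -0.71]
```

The end stop was reached at y = 23.2 mm, where force rose to 13 N without further motion. I'll ease off sideways slightly and raise to let the catch spring up.

```bash
python3 -m creep '{"xyz":[[0,-0.0005,0],[-0.002,0,0],[-0.002,0,0],[-0.002,0,0],[-0.002,0,0],[-0.002,0,0],[-0.003,0,0],[0,0,0],[0,0,0],[0,0,0]],"angular":[[0,0,0],[0,0,0],[0,0,0],[0,0,0],[0,0,0],[0,0,0],[0,0,0],[0,0,0],[0,0,0],[0,0,0]],"fingers":[0.08,0.08,0.08,0.08,0.08,0.08,0.08,0.08,0.08,0.08]}'; python3 go.py; python3 -m creep '{"xyz":[[0,-0.002,0],[0,-0.002,0],[-0.005,0,0],[-0.01,0,0],[-0.01,0,0],[-0.015,0,0],[-0.015,0,0],[-0.015,0,0],[-0.015,0,0],[0,0,0]],"angular":[[0,0,0],[0,0,0],[0,0,0],[0,0,0],[0,0,0],[0,0,0],[0,0,0],[0,0,0],[0,0,0],[0,0,0]],"fingers":[0.08,0.08,0.08,0.08,0.08,0.08,0.08,0.08,0.08,0.08]}'; python3 go.py;  python3 -c "
from station import eyes; import cv2
f=eyes.grab_frame('scene');a=f[175:275,250:350]; cv2.imwrite('pics/s9zz.png',cv2.resize(a,None,fx=6,fy=6,interpolation=cv2.INTER_CUBIC))"
```

```text
time: 19.55
tcp_pos: [0.5277, 0.0953, 0.1606]
orientation: [[-0.001, -0.156, -0.988], [0.006, -0.988, 0.156], [-1.0, -0.006, 0.002]]
force: [1.0, 11.6, -5.8]
grip_width: 0.0463
t 19.55 TCP store mm [-25.6  23.  160.6] F store [-0.8 11.6 -5.8] w 46.3
turn(tool,deg) [0.09 0.09 0.33] joints [ 0.55 -0.12 -0.23 -0.01 -1.47 -0.71]
time: 20.55
tcp_pos: [0.5292, 0.0958, 0.2516]
orientation: [[0.004, -0.159, -0.987], [0.001, -0.987, 0.159], [-1.0, -0.002, -0.004]]
force: [0.0, 0.3, 1.1]
grip_width: 0.0463
t 20.55 TCP store mm [-24.2  23.7 251.6] F store [-0.   0.3  1.1] w 46.3
turn(tool,deg) [-0.04 -0.23  0.12] joints [ 0.55 -0.13 -0.07  0.   -1.63 -0.71]
```

View pics/s9zz.png

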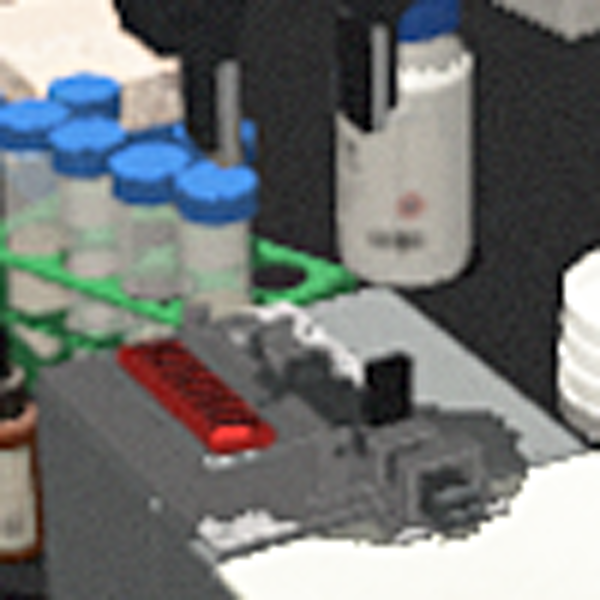

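The pad is back at its original height, with corners at (210,447) and (275,435) as before the press. The thumb is by the keep at (388,388). I'll come away and check unobstructed.

```bash
python3 -m creep '{"xyz":[[-0.01,0,0.02],[-0.01,0,0.02],[-0.01,-0.02,0.02],[-0.01,-0.02,0.02],[-0.01,-0.02,0.02],[0,-0.02,0.02],[0,-0.03,0.01],[0,-0.03,0.01],[0,-0.03,0.01],[0,0,0]],"angular":[[0,0,0],[0,0,0],[0,0,0],[0,0,0],[0,0,0],[0,0,0],[0,0,0],[0,0,0],[0,0,0],[0,0,0]],"fingers":[0.08,0.08,0.08,0.08,0.08,0.08,0.08,0.08,0.08,0.08]}';  python3 -m creep '{"xyz":[[0,-0.03,0.01],[0,-0.03,0.01],[0,-0.03,0.01],[0,-0.03,0.01],[0,-0.03,0],[0,-0.03,0],[0,0,0],[0,0,0],[0,0,0],[0,0,0]],"angular":[[0,0,0],[0,0,0],[0,0,0],[0,0,0],[0,0,0],[0,0,0],[0,0,0],[0,0,0],[0,0,0],[0,0,0]],"fingers":[0.08,0.08,0.08,0.08,0.08,0.08,0.08,0.08,0.08,0.08]}'; python3 - <<'E' | tail -8
from ov import *
im={n:eyes.grab_frame(n) for n in("top","scene")}
for n in im: cv2.imwrite(f"pics/{n}10.png",im[n])
ov(im,"ov10",0,7.5)
E
python3 go.py
```

```text
time: 21.6
tcp_pos: [0.406, 0.2899, 0.296]
orientation: [[-0.003, -0.156, -0.988], [-0.002, -0.988, 0.156], [-1.0, 0.003, 0.002]]
force: [0.4, -0.6, -0.8]
grip_width: 0.0462
time: 22.6
tcp_pos: [0.3965, 0.4706, 0.299]
orientation: [[0.0, -0.159, -0.987], [0.001, -0.987, 0.159], [-1.0, -0.001, -0.0]]
force: [-0.7, -0.4, 0.9]
grip_width: 0.046
camtop [0.20049331 0.07153613 1.38194507] scene [-0.06897614 -0.72016254  0.70755005]
thumbtop [0.56585102 0.10684413 0.16      ] store 0.01017292594245932 0.040446276874301634
thumbface [0.55902822 0.10678992 0.15      ] store 0.0034443662498311557 0.03931489004270225
timer [ 0.46673879 -0.15345351  0.018     ] store -0.046573176790407324 -0.2322403125499617
bottlecap [ 0.58525018 -0.17892956  0.139     ] store 0.07447468297101656 -0.2386741498707356
dropper [0.51891999 0.27320695 0.102     ] store -0.06245057871217522 0.19730588620379816
rackcap [0.64953189 0.40940225 0.119     ] store 0.04500519280679638 0.35242483451138756
rackrt [0.59718462 0.2771576  0.08      ] store 0.014207127548455628 0.21357107951215265
t 22.7 TCP store mm [-214.6  373.   299. ] F store [-0.2  0.4  0.4] w 46.4
turn(tool,deg) [-0.07 -0.02  0.06] joints [ 1.2   0.09  0.24  0.   -1.71 -1.36]
```

View pics/ov10_top.png

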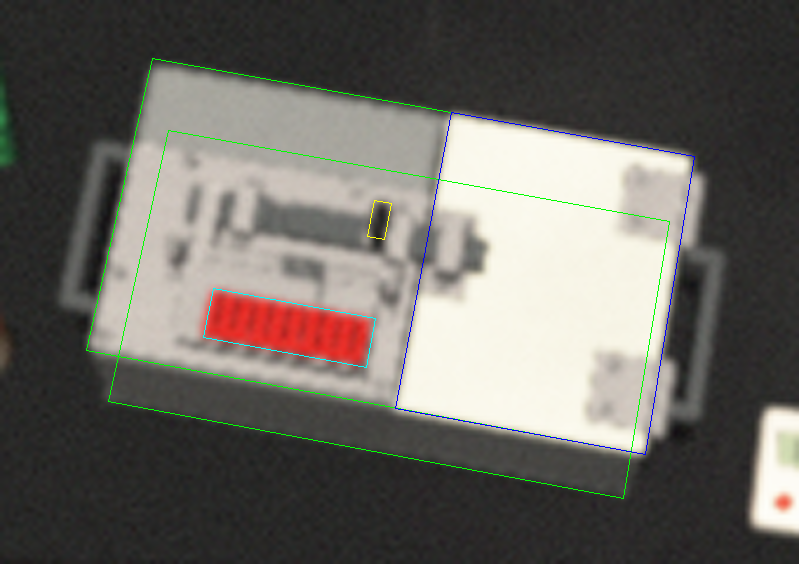

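View pics/ov10_scene.png

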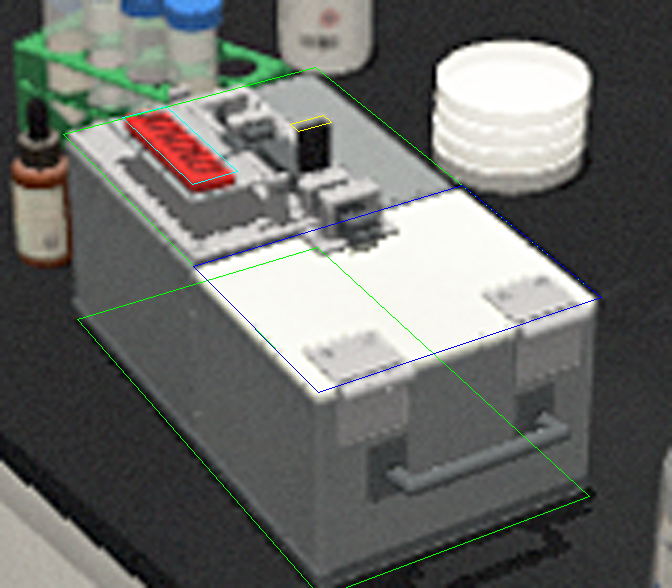

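View pics/top10.png

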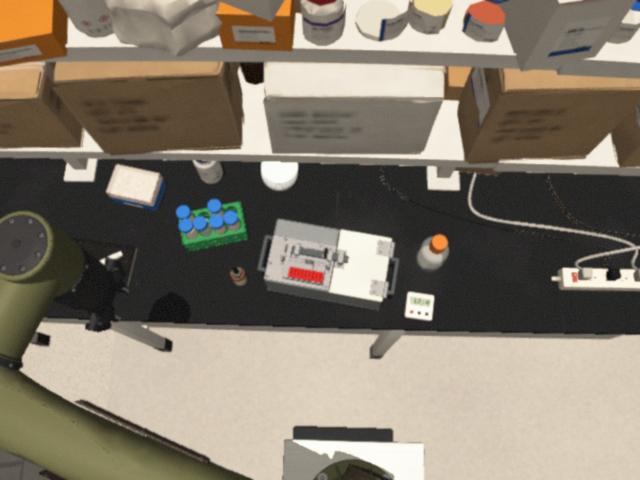

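Everything matches: the lid is flat, the thumb is at the full-travel prediction, the bolt tip is through the keep, the pad is up, and the bystanders haven't moved. Handing in.

```bash
python3 -c "
from station import job; print(job.sign_off())"
```

```text
the job is handed in; nothing more can be done
None
```

I shut the store's lid, slid the bolt home and let the catch spring back up to lock it. The job went in at about 22.7 s of the 53 s allowed; the hand-in gave no verdict.

- **Lid:** I pushed it shut with the closed fingertips. It came up against its stop with the tip at 114.8 mm (115 mm expected) and about 18 N on the wrist.
- **Bolt and catch:** One fingertip pressed the red pad down about 8 mm (6–8 N downward). The other slid the thumb piece until it met its end stop at about 13 N. I then raised the fingers, so the catch could spring up, and came away.
- **Final pictures, both cameras:**
  - The lid lies flat on its predicted outline.
  - The thumb piece is where full 32.5 mm travel puts it, and the bolt tip shows beyond the keep.
  - The pad is back at its starting height.
  - The rack, dropper, timer and bottle look unmoved.
  - The arm is clear of everything and the wrist force is near zero.
- **Disagreements:** My fit put the store's bottom corners about 2–4 px lower in the scene view than they appear, though the top view fitted within about 2 px. On lifting off, the wrist briefly read about 6 N downward; this was friction on the thumb piece, I think. The final pictures show no harm from either.

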